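# Feel for a spacer's blind hole, then hold it hole-up

## Task

The square aluminium spacer lying on the table is drilled in only one end: find the hole by feel, by sliding that end well over the level pin of the bore gauge (half its length or more) without ramming it. Then draw it off, turn it so that the hole faces straight up, and finish while still holding it like that in the gripper, upright and still, with its lower end at least 80 mm clear of the table and away from the gauge. Leave the bottle, the solder spool and the spring clamp where they are.

Things in the scene. Friction and masses are not known exactly. Their poses are not given: they have to be found in the camera images.
- spacer: loose square bar of bare aluminium, 72 mm long, 40 x 40 mm, 0.2 to 0.33 kg, lying on a long side, turned any way. Origin at its centre (20 mm above the table while it lies). Its x axis runs along it and points out of the drilled end (x = +36 mm), which has a central blind hole, 20 mm diameter, 32 mm deep; the other end (x = -36 mm) is solid with a tiny centre mark. From above both ends look alike.
- gauge: bore gauge fixed to the table. Origin on the table below the front face of its grey block (44 wide, 28 thick, 56 mm high). From that face a level steel pin, 10 mm diameter, round end, stands 28 mm out along own +x, 40 mm above the table, roughly to the robot's left; collar 16 mm diameter, 3 mm long at its root. Foot plate, 14 mm high with screws: 21 mm ahead of the face, 45 behind, 30 each side.
- pin_tip (a point): the round end of the gauge's pin, on its axis, 28 mm from the block's face, 40 mm above the table; x points out along the pin
- iron_stand: fixed soldering iron stand at the right, nearer than the gauge; its iron leans from there to the left of the robot, rising to about 0.2 m height some 0.15 m left of this origin: keep the hand clear of it; origin under the stand
- flux_bottle: small white flux bottle with a green cap, 47 mm diameter, 94 mm high, standing to the right of the gauge; leave it alone; origin under its middle
- solder_spool: blue spool of solder, 67 x 81 mm, 41 mm high, beyond the work; leave it alone; origin under its middle
- spring_clamp: orange spring clamp lying flat, 78 x 133 mm, 20 mm high, beyond the work to the left; leave it alone; origin under its middle
Mind the look-alikes: they are no part of the job. Leave any pink or yellow look-alike of the spacer alone.

How it is judged:
On the way:
1. the drilled end is held over the gauge's pin, with at least 12 mm of the pin inside the hole (x of pin_tip in the frame of spacer between -0.002 and 0.024 m and y of pin_tip in the frame of spacer between -0.0099 and 0.0099 m and z of pin_tip in the frame of spacer between -0.0099 and 0.0099 m and contact force between the fingers and spacer above 0.5 N), for 0.1 s.
At the end, for the whole second after the job is handed in: the spacer is held by the fingers, hole up within 12 degrees, its centre more than 110 mm above the table (lower end about 75 mm clear), still, and not touching the gauge (angle between spacer's own x axis and vertical below 0.21 rad and height (world z) of spacer above 0.11 m and contact force between the fingers and spacer above 1 N and contact force between spacer and gauge below 0.2 N and linear speed of spacer below 0.03 m/s and angular speed of spacer below 0.2 rad/s); the arm keeps its last pose, push and grip.
It fails at once if the spacer is rammed against the gauge with more than 60 N (contact force between spacer and gauge above 60 N).
It fails at once if the bottle, the spool or the clamp is shifted by more than 25 mm (distance of any of flux_bottle, solder_spool, spring_clamp from where it was at the start of the episode above 0.025 m).
It also fails if it takes over 64 s, if anything falls off the work surface, if the arm or the gripper's body presses on something with over 40 N, if the wrist force passes 120 N, or if a joint passes its speed limit or range.

## Robot

A 6-joint arm with a two-finger parallel gripper is mounted at the origin on a cart in front of the work surface, level with it; the furniture and walls round the work are solid. World frame = base frame: x ahead of the robot, y to its left, z up, the work surface at z = 0. Lengths are in m, angles in rad, forces in N, time in s.
With the tool pointing down it reaches from about 0.275 to 0.825 m from the base axis. Payload 5.2 kg.
Tool frame: the origin (TCP) lies midway between the tips of the shut fingers; the grasp point (between the pads) lies behind it (env.pinch_z is the z of the grasp point in the tool frame, in m); z points along the fingers, y is the line along which they close (so a half turn about z gives the same grasp; the last joint's range is limited). The gripper opens to 93 mm and grips with 3 to 60 N. Pads are 15 mm wide; open, the fingers measure 128 mm over their backs; the gripper's body (75 mm by 188 mm) begins 65 mm behind the grasp point.
Start: joints at [1.088, 0.259, 1.535, -0, 1.348, -0.203], TCP at [0.152, 0.529, 0.219] pointing down, gripper open.
Joint ranges: [-3.14, 3.14], [-0.91, 2.08], [0.19, 2.58], [-1.22, 4.36], [0.22, 2.71], [-3.12, 3.12]. Speed limits (rad/s): [2.57, 2.57, 3.14, 3.14, 3.14, 3.14].

## Interface

Orientations are given as a rotation vector (axis times angle).
In Python, from bench import env, move_gripper, eyes, current_t, current_joint_positions, current_dq, current_joint_torque, current_tool_pos, current_orientation, current_contact_force, current_moment, current_grip_width, current_grasp_force gives the robot as it stands. Calls block until the motion is done:
- env.movep(position, orientation): joint-space move of the TCP to a pose.
- env.move_l(position, frame=None, max_speed=0.15, contact_N=None): straight line of the TCP; frame=None keeps the orientation; max_speed is the mean speed in m/s. With contact_N (N) it stops when the force on the tool has changed by that much, and returns True; else False.
- env.move_joints(angles): joint-space move.
- move_gripper(opening, effort=None): finger opening in m; effort is the grip in N (None keeps the last); returns when the fingers have stopped.
- env.dwell(seconds).
- env.ik(position, orientation): joint angles nearest the present ones, or None.
- eyes.camera(name): name is "scene" or "top" or "wrist"; returns a dict with "img" (384x512x3 uint8, blue, green, red), "fov_y" (degrees; the focal length in pixels is half the picture's height over the tangent of half this angle, whatever the lens; pixels are square), "cx", "cy" (the principal point, pixels), "dist" ([k1, k2, p1, p2, k3] as OpenCV has them; the pictures are not rectified), "position" and "attitude" of the camera in the world. Camera axes: x right, y down, z forward; pixel columns grow to the right and rows downward; lengths in m; the calibration is good to about 2 mm. A picture is of the moment at which its call begins. There is no depth.
A pose or a line that the arm cannot do raises env.Unreachable and nothing moves.
- env.close_job(): hands the job in; it is judged then, once.
Trained networks look in the newest picture that a camera, given by its name, has taken for a name from the list of things; names that differ only in an ending like _2 or _b are one class to them, and where a whole thing is asked for, a point or a joint stands for the part that bears it (a point fixed in the world has none). Each returns a list of dicts, best first, with "p" (0 to 1); they miss things now and then, are a little off and sometimes report something else, mostly with a low value. They report only what shows in the picture. A call takes as long as a camera call. They do not tell look-alikes from the thing itself.
- eyes.spot_in(camera, name): "position" ([x, y, z] in m, in world coordinates, good to about 4 mm: the middle of the surface that is visible of it).
- eyes.silhouettes(camera, name): "pixels" (384x512 bool, what is visible of it).
- eyes.spot_point(camera, name): "position" ([x, y, z] in m, in world coordinates, good to about 4 mm: a listed point, or the origin of a listed thing).
Readings, each from a call of its own:
- current_t(): time.
- current_joint_positions(): joint angles.
- current_dq(): joint speeds.
- current_joint_torque(): joint torques, N m.
- current_tool_pos(): TCP position.
- current_orientation(): TCP orientation.
- current_contact_force(): force on the tool from outside, world axes, zero at the start.
- current_moment(): the same for the moment, N m.
- current_grip_width(): finger opening in m.
- current_grasp_force(): force on a finger pad.
Only numpy, scipy, OpenCV 4.12 (cv2) and the standard library are available. Lean on these libraries where they do the work, as an engineer would, in place of code of your own. Each camera call takes 0.05 s, during which the arm holds its last target. There are 200 camera calls.

## Working session

There is one attempt and no reset: what is moved stays moved. The work goes in short steps, each a Python script; the robot and the scene stay as the last script left them, time stands still between calls to the robot, and variables do not carry over. Pictures are saved under pics/ and viewed, at most 10 in all, crops included, and the job is handed in when it is done.

```bash
mkdir -p pics; ls; python3 - <<'E'
from bench import *
import cv2,numpy as np
print(env.pinch_z, current_t(), current_orientation())
ims=[]
for c in ["scene","top"]:
    r=eyes.camera(c); cv2.imwrite(f"pics/{c}0.png",r["img"]); print(c,r["fov_y"],r["position"],r["attitude"],r["dist"],r["cx"],r["cy"])
    for n in ["spacer","gauge","pin_tip","iron_stand","flux_bottle","solder_spool","spring_clamp"]:
        for f in (eyes.spot_in,eyes.spot_point):
            try: print(c,n,f.__name__,[(np.round(d["position"],3).tolist(),round(d["p"],2)) for d in f(c,n)][:4])
            except Exception as e: print(c,n,f.__name__,e)
print(current_t())
E
```

```text
pics
-0.0188 0.0 [-4.38020837e-01 -3.11029127e+00  2.67880236e-03]
scene 44.201113320406336 [ 0.00298213 -0.23864669  0.82809955] [-2.18753867  1.11809638 -0.43290437] [-0.16404381  0.          0.          0.          0.        ] 262.36992230730715 193.57274229286853
scene spacer call [([0.482, 0.318, 0.038], 0.92), ([0.352, 0.317, 0.045], 0.79), ([0.531, 0.42, 0.039], 0.56)]
scene spacer call [([0.491, 0.326, 0.018], 0.83), ([0.359, 0.331, 0.022], 0.82), ([0.541, 0.431, 0.02], 0.66), ([0.746, 0.315, -0.002], 0.58)]
scene gauge call [([0.656, 0.122, 0.021], 0.73)]
scene gauge call [([0.654, 0.125, -0.002], 0.78), ([0.746, 0.313, -0.004], 0.58)]
scene pin_tip call [([0.656, 0.12, 0.023], 0.57)]
scene pin_tip call [([0.627, 0.124, 0.036], 0.62), ([0.748, 0.313, -0.001], 0.54)]
scene iron_stand call [([0.485, 0.315, 0.037], 0.59)]
scene iron_stand call []
scene flux_bottle call [([0.618, -0.007, 0.058], 0.93), ([0.486, 0.319, 0.036], 0.27)]
scene flux_bottle call [([0.634, 0.002, -0.004], 0.7), ([0.744, 0.315, -0.002], 0.48)]
scene solder_spool call [([0.748, 0.129, 0.033], 0.66)]
scene
[... 403 characters left out ...]
 ([0.361, 0.33, 0.043], 0.77), ([0.488, 0.33, 0.038], 0.65)]
top spacer call [([0.539, 0.431, 0.015], 0.92), ([0.36, 0.331, 0.022], 0.76), ([0.489, 0.33, 0.019], 0.57)]
top gauge call [([0.661, 0.126, 0.01], 0.67)]
top gauge call [([0.655, 0.121, -0.004], 0.92)]
top pin_tip call [([0.659, 0.132, 0.015], 0.63)]
top pin_tip call [([0.626, 0.128, 0.042], 0.61)]
top iron_stand call []
top iron_stand call []
top flux_bottle call [([0.624, 0.003, 0.064], 0.56)]
top flux_bottle call []
top solder_spool call [([0.755, 0.137, 0.033], 0.78)]
top solder_spool call [([0.76, 0.147, 0.0], 0.93)]
top spring_clamp call [([0.746, 0.315, 0.017], 0.61)]
top spring_clamp call [([0.746, 0.315, 0.001], 0.78)]
1.5
```

View pics/scene0.png

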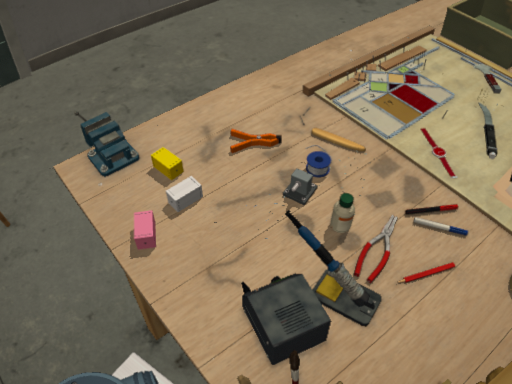

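View pics/top0.png

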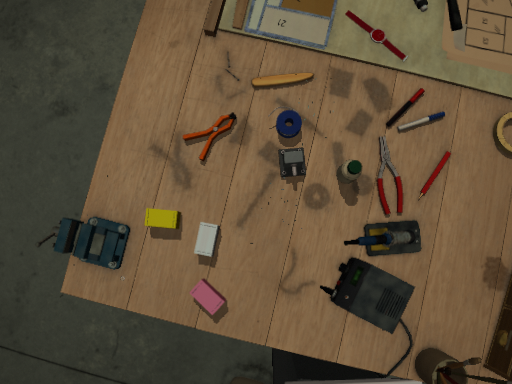

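The spacer is the silver bar at scene (185,193) and top (206,239). The gauge is at scene (300,186) and top (292,163). I can't tell which way the pin points, so I'll zoom in.

```bash
python3 - <<'E'
import cv2,numpy as np
s=cv2.imread("pics/scene0.png");t=cv2.imread("pics/top0.png")
z=lambda i,x,y,w:cv2.resize(i[y-w:y+w,x-w:x+w],(300,300),interpolation=cv2.INTER_CUBIC)
cv2.imwrite("pics/crop.png",np.vstack([np.hstack([z(s,185,193,25),z(s,300,188,25)]),np.hstack([z(t,206,239,25),z(t,292,163,25)])]))
E
```

```text
(no output)
```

View pics/crop.png

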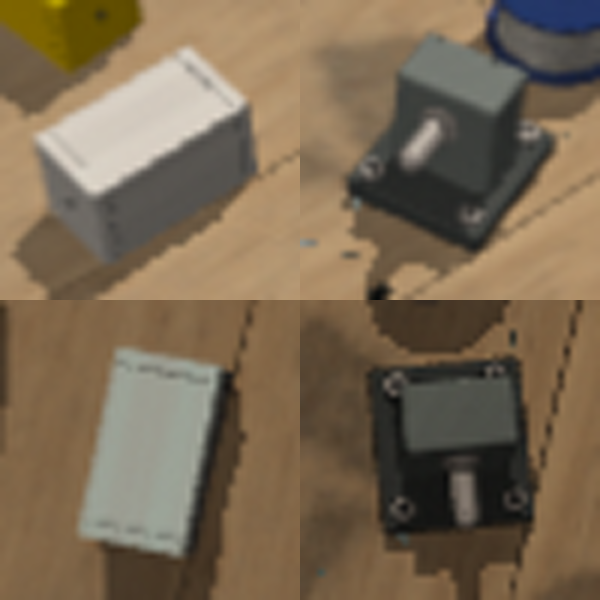

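The near end of the spacer shows only a tiny centre mark at scene (168,202), so the hole should be in the far end (+x). The pin points roughly towards the robot, with its tip near top (295,175). I'll compute positions from these pixels, then look with the wrist camera from above the spacer.

```bash
cat > h.py <<'E'
from bench import *
import cv2,numpy as np
from scipy.spatial.transform import Rotation as R
def unproj(r,px,z):
    f=192/np.tan(np.radians(r["fov_y"]/2));K=np.array([[f,0,r["cx"]],[0,f,r["cy"]],[0,0,1]])
    n=cv2.undistortPoints(np.array(px,float).reshape(-1,1,2),K,np.array(r["dist"])).reshape(-1,2)
    d=R.from_rotvec(r["attitude"]).apply(np.c_[n,np.ones(len(n))]);p=np.array(r["position"])
    return p+d*((z-p[2])/d[:,2])[:,None]
def down(yaw): # tool z down, tool x along yaw
    c,s=np.cos(yaw),np.sin(yaw)
    return R.from_matrix(np.array([[c,s,0],[s,-c,0],[0,0,-1]])).as_rotvec()
E
python3 - <<'E'
from h import *
M=R.from_rotvec(current_orientation()).as_matrix();print("toolx",M[:,0])
r=eyes.camera("top");s=eyes.camera("scene")
c=unproj(r,[(200.5,222),(219.3,225.7),(211.8,256.5),(194.3,253.5)],.04)[:,:2];print(c.round(4).tolist(),c.mean(0))
ax=(c[0]+c[1]-c[2]-c[3])/2;print("axis",ax,np.linalg.norm(ax),np.degrees(np.arctan2(ax[1],ax[0])))
print("pin top",unproj(r,[(293.8,166),(295,175)],.043))
# scene crop: origin (275,163), right top quadrant
print("pin scene",unproj(s,[(275+(440-300)/6,163+122/6),(275+(410-300)/6,163+160/6)],.04))
print("iron tip z.2",unproj(r,[(347,241)],.2),unproj(s,[(287,212)],.2))
w=eyes.camera("wrist");print(w["position"],w["fov_y"],R.from_rotvec(w["attitude"]).as_matrix()[:,2])
for p,o in [([.488,.328,.2],down(-.1)),([.6,.12,.06],down(0)),([.45,.3,.25],R.from_matrix([[0,0,1],[0,-1,0],[1,0,0]]).as_rotvec())]: print(env.ik(p,o))
E
```

```text
toolx [-9.61105862e-01  2.76180235e-01  6.89552983e-06]
[[0.5268, 0.338], [0.5173, 0.2955], [0.4488, 0.3135], [0.4563, 0.3528]] [0.48730838 0.32495337]
axis [ 0.06951314 -0.01637967] 0.07141687864287312 -13.258980677184203
pin top [[0.64883682 0.12284703 0.043     ]
 [0.62792237 0.12088296 0.043     ]]
pin scene [[0.65310386 0.12511395 0.04      ]
 [0.62993017 0.12361166 0.04      ]]
iron tip z.2 [[0.47496925 0.04215232 0.2       ]] [[0.4524844  0.03022593 0.2       ]]
[0.08830583 0.54633562 0.38421365] 63.676814968629884 [ 0.2338346  -0.06797107 -0.96989758]
[ 4.02202995e-01  3.39009974e-01  1.46957189e+00 -8.88178420e-16
  1.33301079e+00  2.07299932e+00]
[ 1.53104908e-02  5.08752320e-01  1.57528741e+00 -4.44089210e-16
  1.05755292e+00  1.58610682e+00]
[ 0.93654295  0.54078768  2.42362862  4.08564921  1.46616345 -1.71403897]
```

```bash
python3 - <<'E'
from h import *
for x in (.4,.5,.6,.7):
  for y in (.2,.35):
    for z in (.2,.3,.4,.5):
      a=np.arctan2(y,x);best=None
      for tilt in (0,-.1):
        zt=np.array([np.cos(a)*np.cos(tilt),np.sin(a)*np.cos(tilt),np.sin(tilt)]);yt=np.array([np.sin(a),-np.cos(a),0]);xt=np.cross(yt,zt)
        q=env.ik([x,y,z],R.from_matrix(np.c_[xt,yt,zt]).as_rotvec())
        if q is not None: print(x,y,z,tilt,np.round(q,2))
yaw=np.radians(-13)
env.movep([.487,.325,.16],down(yaw)); move_gripper(.085)
w=eyes.camera("wrist");cv2.imwrite("pics/w1.png",w["img"]);print([(d["position"],d["p"]) for d in eyes.spot_point("wrist","spacer")],current_t(),current_joint_positions())
E
```

```text
0.4 0.35 0.4 -0.1 [-0.01 -0.39  2.53  2.01  0.82 -0.7 ]
0.4 0.35 0.5 0 [-0.02 -0.52  2.4   1.89  0.79 -0.44]
0.4 0.35 0.5 -0.1 [-0.01 -0.56  2.32  1.63  0.73 -0.17]
0.5 0.2 0.4 -0.1 [-0.31 -0.36  2.52  2.06  0.8  -0.74]
0.5 0.2 0.5 0 [-0.32 -0.49  2.39  1.93  0.76 -0.48]
0.5 0.2 0.5 -0.1 [-0.31 -0.53  2.31  1.66  0.69 -0.2 ]
0.5 0.35 0.3 0 [ 0.14  0.33  2.57  2.66  1.35 -1.46]
0.5 0.35 0.3 -0.1 [ 0.14  0.17  2.53  2.61  1.09 -1.35]
0.5 0.35 0.4 0 [ 0.14 -0.05  2.45  2.54  0.93 -1.18]
0.5 0.35 0.4 -0.1 [ 0.14 -0.14  2.39  2.39  0.72 -1.01]
0.5 0.35 0.5 0 [ 0.14 -0.27  2.28  2.27  0.64 -0.81]
0.5 0.35 0.5 -0.1 [ 0.14 -0.31  2.21  1.97  0.51 -0.5 ]
0.6 0.2 0.2 0 [-0.11  0.75  2.54  2.71  1.71 -1.63]
0.6 0.2 0.2 -0.1 [-0.11  0.6   2.54  2.71  1.47 -1.57]
0.6 0.2 0.3 0 [-0.11  0.34  2.51  2.7   1.31 -1.45]
0.6 0.2 0.3 -0.1 [-0.11  0.2   2.48  2.65  1.06 -1.36]
0.6 0.2 0.4 0 [-0.11  0.    2.41  2.59  0.91 -1.21]
0.6 0.2 0.4 -0.1 [-0.11 -0.09  2.35  2.45  0.7  -1.05]
0.6 0.2 0.5 0 [-0.11 -0.21  2.25  2.34  0.62 -0.87]
0.6 0.2 0.5 -0.1 [-0.11 -0.26  2.18  2.05  0.48 -0.58]
0.6 0.35 0.2 0 [ 0
[... 789 characters left out ...]
]
0.7 0.2 0.5 -0.1 [-0.03 -0.05  2.01  2.3   0.42 -0.81]
0.7 0.35 0.2 0 [ 0.19  0.71  2.17  2.86  1.32 -1.5 ]
0.7 0.35 0.2 -0.1 [ 0.2   0.62  2.17  2.85  1.13 -1.47]
0.7 0.35 0.3 0 [ 0.19  0.47  2.15  2.83  1.07 -1.42]
0.7 0.35 0.3 -0.1 [ 0.2   0.39  2.13  2.79  0.87 -1.37]
0.7 0.35 0.4 0 [ 0.19  0.26  2.08  2.76  0.8  -1.3 ]
0.7 0.35 0.4 -0.1 [ 0.2   0.2   2.04  2.66  0.61 -1.2 ]
0.7 0.35 0.5 0 [ 0.19  0.1   1.96  2.61  0.55 -1.11]
0.7 0.35 0.5 -0.1 [ 0.2   0.06  1.9   2.38  0.39 -0.87]
[([0.5377, 0.4301, 0.0209], 0.79), ([0.3601, 0.328, 0.0221], 0.79), ([0.4892, 0.3281, 0.0186], 0.66)] 4.2167 [ 3.98246146e-01  3.65425329e-01  1.53270141e+00 -8.32247533e-06
  1.24339551e+00  2.19576711e+00]
```

View pics/w1.png

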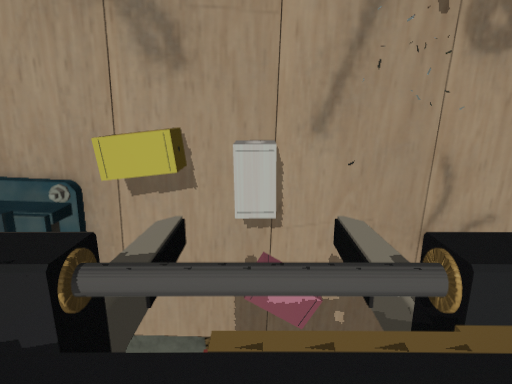

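The wrist view shows the spacer at (255,183), almost aligned with the tool axis. The yellow look-alike is at (138,153) and the pink one is below at (285,295). I'll refine the pose from the top-face corners and grasp.

```bash
python3 - <<'E'
from h import *
w=eyes.camera("wrist")
c=unproj(w,[(235,150),(275.5,150),(276.5,217),(235.5,217)],.04)[:,:2]
ax=(c[0]+c[1]-c[2]-c[3])/2; yaw=np.arctan2(ax[1],ax[0]); m=c.mean(0)
print(m,np.linalg.norm(ax),np.degrees(yaw),np.linalg.norm(c[0]-c[1]))
assert abs(np.linalg.norm(ax)-.072)<.008
zg=-env.pinch_z
tcp=np.r_[m,.0245-zg]
env.movep([*m,.1],down(yaw)); env.move_l(tcp,max_speed=.08,contact_N=8)
print(current_tool_pos(),current_t())
move_gripper(.03,40); print(current_grip_width(),current_grasp_force())
env.move_l([*m,.1]); env.dwell(.2); print(current_grip_width(),current_contact_force(),current_moment())
q0=np.array(current_joint_positions())
# pre-insertion pose
b=np.radians(4.5);u=np.array([np.cos(b),np.sin(b)])
pre=np.array([.627,.1225])-u*(.036+.030)
env.movep([*pre,.1],down(b)); print(current_joint_positions(),current_t())
w=eyes.camera("wrist");cv2.imwrite("pics/w2.png",w["img"])
for n in("pin_tip","gauge","spacer"):print(n,[(np.round(d["position"],4),d["p"]) for d in eyes.spot_point("wrist",n)])
E
```

```text
[0.48756849 0.32770844] 0.06527605206157011 -12.523739399613742 0.0373911682150128
[0.48804152 0.32793283 0.00629482] 5.9417
0.03998653529302879 39.99995746649802
0.03967615181797046 [-0.66635306 -0.20101393 -2.03107922] [ 0.02210713  0.15307619 -0.00449138]
[1.22438890e-02 4.03953676e-01 1.63673995e+00 7.78383612e-04
 1.10164476e+00 1.50516037e+00] 8.5833
pin_tip [(array([0.6233, 0.1276, 0.0414]), 0.97)]
gauge [(array([ 0.6538,  0.1209, -0.004 ]), 0.8)]
spacer [(array([0.5625, 0.1159, 0.1158]), 0.56)]
```

View pics/w2.png

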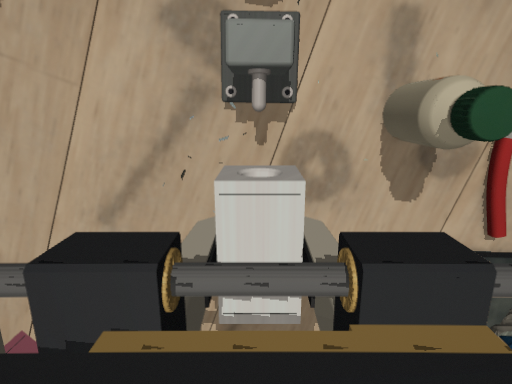

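The wrist view shows the hole in the far end at (259,173). The pin runs from (260,72) to its tip at (259,109), already nearly in line with the spacer. Next I'll compute the pin pose, lower to pin height and insert with a force guard.

```bash
python3 - <<'E'
from h import *
w=eyes.camera("wrist")
p=unproj(w,[(260,72),(259.3,108)],.042);scr=unproj(w,[(232,18),(288,18),(231,91),(289,92)],.015)
d=p[0]-p[1];e=scr[0]+scr[1]-scr[2]-scr[3];print(p,np.degrees(np.arctan2(d[1],d[0])),np.degrees(np.arctan2(e[1],e[0])),scr.mean(0))
e2=scr[0]-scr[1]+scr[2]-scr[3];print(np.degrees(np.arctan2(e2[1],e2[0]))-90)
# held spacer end face centre (top edge at z = tcp+.0188-... ) 
t=np.array(current_tool_pos());zt=t[2]-env.pinch_z-.0045+.02
s=unproj(w,[(217.5,180),(303,180)],zt);print("face edge",s,s.mean(0)-t,zt)
h=unproj(w,[(259.5,173)],zt-.02+.01);print("hole top-ish",h-t)
E
```

```text
[[0.65354497 0.12483855 0.042     ]
 [0.62995218 0.12341307 0.042     ]] 3.457617328027679 4.654535070385012 [0.66799316 0.12592945 0.015     ]
4.127914725380677
face edge [[0.59755848 0.13907778 0.13428696]
 [0.60053957 0.10205222 0.13428696]] [0.03820119 0.00186999 0.0343    ] 0.13428696283559838
hole top-ish [[0.03928483 0.0022736  0.0243    ]]
```

```bash
python3 - <<'E'
from h import *
b=np.radians(4.2);u=np.array([np.cos(b),np.sin(b)]);v=np.array([-u[1],u[0]])
tip=np.array([.628,.1233])+v*.0007
z=.0263; at=lambda x:np.r_[tip-u*x,z]
p=at(.062);env.movep([p[0],p[1],.1],down(b)); env.move_l(p,max_speed=.08)
w=eyes.camera("wrist");cv2.imwrite("pics/w3.png",w["img"]);f0=np.array(current_contact_force())
hit=env.move_l(at(.034),max_speed=.03,contact_N=6);print(1,hit,current_tool_pos()-at(.034),current_contact_force()-f0)
if not hit:
    hit=env.move_l(at(.016),max_speed=.03,contact_N=6);print(2,hit,current_tool_pos()-at(.016),current_contact_force()-f0)
env.dwell(.3);w=eyes.camera("wrist");cv2.imwrite("pics/w4.png",w["img"]);s=eyes.camera("scene");cv2.imwrite("pics/s4.png",s["img"])
print(current_t(),current_grip_width(),current_grasp_force(),current_contact_force()-f0)
i=np.hstack([cv2.resize(w["img"],(400,300)),cv2.resize(s["img"][140:230,240:360],(400,300))]);cv2.imwrite("pics/c4.png",i)
E
```

```text
1 False [-2.83463544e-04  1.37388573e-05 -8.11313515e-05] [ 1.03611095 -0.75026278  0.75111278]
2 False [-2.27698733e-04  1.91477118e-05 -1.76856342e-04] [ 0.608079   -1.33366617  0.76508705]
12.4417 0.03989960018640004 39.99994690530002 [ 0.2598091  -0.78564548 -0.21656431]
```

View pics/c4.png

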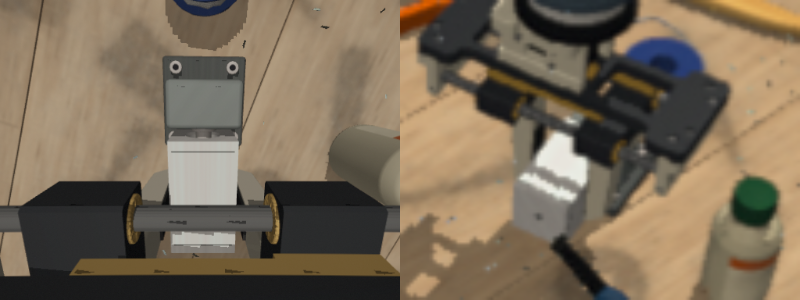

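The hole is over the pin by about 20 mm with no contact force. Now I'll draw the spacer off, lift it and pick the final pose with the least joint travel.

```bash
python3 - <<'E'
from h import *
b=np.radians(4.2);u=np.array([np.cos(b),np.sin(b)]);t=np.array(current_tool_pos())
env.move_l(t-np.r_[u*.05,0],max_speed=.06); p=t-np.r_[u*.05,0]
env.move_l([p[0],p[1],.12],max_speed=.15); env.move_l([.5,.28,.32],max_speed=.2)
q=np.array(current_joint_positions());c=[]
for x in(.35,.45,.55):
 for y in(.25,.35,.45):
  for z in(.25,.32,.4):
   for a in np.radians(range(0,360,15)):
    Rm=np.array([[0,np.sin(a),np.cos(a)],[0,-np.cos(a),np.sin(a)],[1,0,0]])
    k=env.ik([x,y,z],R.from_matrix(Rm).as_rotvec())
    if k is not None: c.append((np.abs(np.array(k)-q).max(),x,y,z,round(np.degrees(a)),np.round(k,2)))
c.sort(key=lambda e:e[0])
print(q.round(2),current_t(),current_grip_width());[print(e) for e in c[:8]]
E
```

```text
[ 0.32  0.26  1.3  -0.    1.59  1.81] 15.6667 0.03977475287371686
(np.float64(1.8310503920421448), 0.55, 0.45, 0.4, 150, array([ 0.18,  1.1 ,  0.48,  1.56,  2.44, -0.02]))
(np.float64(1.865008949245635), 0.55, 0.35, 0.4, 165, array([0.16, 1.23, 0.21, 1.86, 2.7 , 0.32]))
(np.float64(1.9719820830324863), 0.55, 0.35, 0.4, 150, array([ 0.06,  1.03,  0.63,  1.44,  2.55, -0.16]))
(np.float64(2.003941883984426), 0.45, 0.45, 0.4, 165, array([ 0.29,  1.02,  0.65,  1.41,  2.58, -0.19]))
(np.float64(2.0317295079932998), 0.55, 0.45, 0.32, 150, array([ 0.18,  1.15,  0.56,  1.4 ,  2.43, -0.22]))
(np.float64(2.082802524740145), 0.55, 0.25, 0.4, 150, array([-0.05,  0.99,  0.7 ,  1.33,  2.65, -0.27]))
(np.float64(2.0864590691358025), 0.55, 0.35, 0.25, 165, array([ 0.16,  1.31,  0.37,  1.32,  2.71, -0.27]))
(np.float64(2.0914890566841255), 0.55, 0.45, 0.4, 135, array([ 0.1 ,  0.91,  0.88,  1.4 ,  2.24, -0.28]))
```

```bash
python3 - <<'E'
from h import *
a=np.radians(135)
o=R.from_matrix(np.array([[0,np.sin(a),np.cos(a)],[0,-np.cos(a),np.sin(a)],[1,0,0]])).as_rotvec()
q=np.array(current_joint_positions());k=np.array(env.ik([.55,.45,.4],o))
for s in(.25,.5,.75,1):
    env.move_joints(q+s*(k-q)); print(current_tool_pos(),current_grip_width(),np.linalg.norm(current_contact_force()))
env.dwell(.5)
print(R.from_rotvec(current_orientation()).as_matrix()[:,0],current_t())
w=eyes.camera("wrist");s=eyes.camera("scene")
cv2.imwrite("pics/c5.png",np.hstack([cv2.resize(w["img"],(400,300)),cv2.resize(s["img"],(400,300))]))
E
```

```text
[0.48183796 0.36931486 0.2947681 ] 0.039770809392090545 2.03120897895451
[0.48207466 0.44015545 0.31481783] 0.03959660701244729 2.4876583929181937
[0.50638821 0.47072949 0.35773176] 0.03989685830323043 1.690072314184668
[0.54914915 0.45064047 0.40064366] 0.03969089465764292 3.114037616961593
[-2.65103711e-04  5.13684881e-04  9.99999833e-01] 18.4333
```

View pics/c5.png

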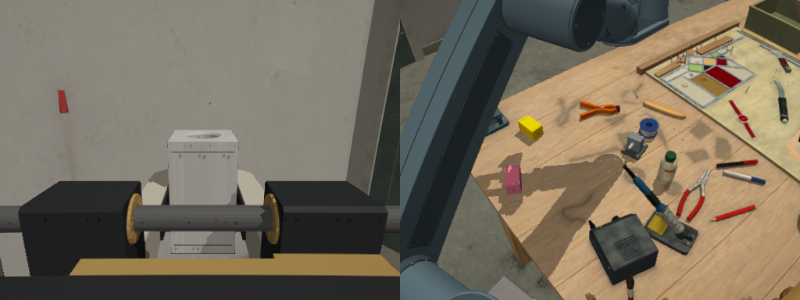

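The wrist view shows the spacer held upright with its hole at the top (204,136). In the scene view the bottle, spool and clamp are where they were, so I'll hand in.

```bash
python3 -c "
from h import *
print(np.abs(current_dq()).max(),current_grasp_force());print(env.close_job())"
```

```text
0.0042703490844085736 40.00010261312127
the job is handed in; nothing more can be done
None
```

The job is handed in, with no verdict returned: the drilled end went about 20 mm over the pin by my position estimate, with almost no contact force, and the spacer is now held still, hole straight up, about 0.4 m above the table and clear of the gauge.

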